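# Load the piston into the spring magazine on the parts counter

### The job

Three pistons with rods stand on the parts counter. Take the one whose head fits the bore of the grey spring magazine with a little play (the middle size of the three), put it rod upward into the magazine's mouth and push it down against the spring until both catches have snapped in over its head. Then let go, so that it stays latched down by itself.

Things in the scene. Friction and masses are not known exactly. Their poses are not given: they have to be found in the camera images.
- piston: The piston to load: aluminium head 46 mm across, 50 mm high, lower edge chamfered 4 mm, two black rings; on it an upright steel rod 20 mm across, 80 mm long. 0.2 to 0.45 kg. Stands on the counter, rod up. Origin: centre of the head's underside; z up the rod. Near it, in changing order: one with a 66 mm head (too big for the bore) and one with a 26 mm head (slips past the catches); same rods.
- mouth (a point): Centre of the rim of the magazine's open mouth, 116 mm above the counter; z up. The magazine is a grey upright steel tube fixed on a 110 mm square base plate, turned by up to 30 degrees. The mouth funnels from 75 mm across at the rim (87 mm outside) to the 53 mm bore 13 mm below the rim. With the piston latched, the rod's top is 49 mm above the rim.
- latch (a point): Centre of the bore at the flat undersides of the two steel catches, 31 mm below the rim. The catches face each other along this point's y, on light springs, with a 31 mm gap for the rod; their sloped tops begin 13 mm below the rim. A head pushed down spreads them (a few N); once its top is below this point (underside 81 mm below the rim) they snap in over it. It can go 12 mm lower, to the stop.
- follower (a joint): Spring plate in the bore, pushed down by the head: travel in m, 0 with its top 41 mm below the rim, growing downwards; catches snap in at 0.040, stop at 0.052. The spring pushes up with 4 N at 0, 12 N at 0.040, 14 N at the stop, and lifts a piston let go before it is latched. A small steel pointer outside the tube rides with the plate.
Things that resemble listed ones, but are neither listed nor needed, are in the scene too. What is shaped like the piston but purple or red is not meant.

How it is judged (in metres and radians):
At the end, for the whole second after the job is handed in: The piston stands in the magazine, rod up (within 12 degrees of upright), its underside at least 74 mm below the rim and within 12 mm of the bore's axis, the spring plate held down by it more than 34 mm; it is at rest and let go, so the catches hold it (value of joint follower above 0.034 m and z of piston in the frame of mouth below -0.074 m and horizontal distance between piston and mouth below 0.012 m and angle between piston's own z axis and vertical below 0.21 rad and linear speed of piston below 0.02 m/s); the robot touches nothing.
It also fails if it takes over 42 s, if anything falls off the work surface, if the arm or the gripper's body presses on something with over 40 N, if the wrist force passes 120 N, or if a joint passes its speed limit or range.

### The arm

A 6-joint arm with a two-finger parallel gripper is mounted at the origin on the work surface. World frame = base frame: x ahead of the robot, y to its left, z up, the work surface at z = 0. Lengths are in m, angles in degrees, forces in N, time in s.
With the tool pointing down it reaches from about 0.35 to 0.875 m from the base axis. Payload 4.2 kg.
Tool frame: the origin (TCP) lies midway between the tips of the shut fingers; the grasp point (between the pads) lies 19 mm behind it; z points along the fingers, x is the direction in which the jaws open and shut, and the axes are right-handed (so a half turn about z gives the same grasp; the last joint's range is limited). The gripper opens to 85 mm and grips with 20 to 120 N. Pads are 22 mm wide; open, the fingers measure 114 mm over their backs; the gripper's body (76 mm by 85 mm) begins 54 mm behind the grasp point. The pads swing forward as they close: fully open they stand 13 mm farther back than shut.
Start: joints at [-56.402, 22.042, 0.453, 0, -68.411, -14.817], TCP at [0.201, -0.592, 0.21] pointing down, gripper open.
Joint ranges: [-179.83, 179.83], [-69.29, 118.12], [-61.27, 80.66], [-181.25, 117.63], [-171.15, -9.14], [-177.46, 177.46]. Speed limits (degrees/s): [159.86, 159.86, 180, 180, 180, 180].

### API

Orientations are given as [roll, pitch, yaw] about the fixed x, y, z axes, in that order (R = Rz(yaw) Ry(pitch) Rx(roll)).
In Python, from station import robot, imaging, ticket, search_frame, masks_of, landmark_of, readout gives the robot as it stands. Calls block until the motion is done:
- robot.move_pose(position, orientation): joint-space move of the TCP to a pose.
- robot.line_to(position, rate=0.15, rot=None, force_limit=None): straight line of the TCP; rot=None keeps the orientation; rate is the mean speed in m/s. With force_limit (N) it stops when the force on the tool has changed by that much, and returns True; else False.
- robot.goto_joints(angles): joint-space move.
- robot.grip(opening, effort=None): finger opening in m; effort is the grip in N (None keeps the last); returns when the fingers have stopped.
- robot.hold(seconds).
- robot.solve_ik(position, orientation): joint angles nearest the present ones, or None.
- imaging.grab_frame(name): name is "scene" or "top" or "wrist"; returns a dict with "pixels" (384x512x3 uint8, blue, green, red), "range_z" (384x512 float32, m along the optical axis (not along the pixel's ray), 0 where there is no reading), "fx", "fy", "cx", "cy" (pixels), "xyz" and "rotation" of the camera in the world. Camera axes: x right, y down, z forward; pixel columns grow to the right and rows downward; lengths in m; the calibration is good to about 2 mm. A picture is of the moment at which its call begins.
A pose or a line that the arm cannot do raises robot.IKError and nothing moves.
- ticket.hand_in(): hands the job in, once; it reports no verdict.
Trained networks look in a picture, given as the dict that the camera call returned (one of the last four; its "shot" number tells which), for a name from the list of things; names that differ only in an ending like _2 or _b are one class to them, and where a whole thing is asked for, a point or a joint stands for the part that bears it (a point fixed in the world has none). Each returns a list of dicts, best first, with "conf" (0 to 1); they miss things now and then, are a little off and sometimes report something else, mostly with a low value. They report only what shows in the picture. A call takes as long as a camera call. They do not tell look-alikes from the thing itself.
- search_frame(picture, thing): "point" ([column, row] as shares, 0 to 1, of the picture: columns of its width, rows of its height, amid what is visible of it).
- masks_of(picture, thing): "pixels" (384x512 bool, what is visible of it) and "point" ([column, row] as shares, 0 to 1, of the picture: columns of its width, rows of its height, amid what is visible of it).
- landmark_of(picture, thing): "point" ([column, row] as shares, 0 to 1, of the picture: columns of its width, rows of its height: a listed point, or the origin of a listed thing).
Readings, each from a call of its own:
- readout.read_t(): time.
- readout.read_q(): joint angles.
- readout.read_joint_velocities(): joint speeds.
- readout.read_effort(): joint torques, N m.
- readout.read_ee_pos(): TCP position.
- readout.read_ee_rot(): TCP orientation.
- readout.read_force(): force on the tool from outside, world axes, zero at the start.
- readout.read_moment(): the same for the moment, N m.
- readout.read_width(): finger opening in m.
Only numpy, scipy, OpenCV 4.12 (cv2) and the standard library are available. Lean on these libraries where they do the work, as an engineer would, in place of code of your own. Each camera call takes 0.05 s, during which the arm holds its last target. There are 200 camera calls.

## Working session

There is one attempt and no reset: what is moved stays moved. The work goes in short steps, each a Python script; the robot and the scene stay as the last script left them, time stands still between calls to the robot, and variables do not carry over. Pictures are saved under pics/ and viewed, about 8 in all and at most 12, crops included, and the job is handed in when it is done.

```bash
ls; mkdir -p pics; cat > h.py <<'E'
import numpy as np, cv2
from station import robot, imaging, ticket, search_frame, masks_of, landmark_of, readout
def cloud(f):
    d=f["range_z"]; v,u=np.mgrid[:384,:512]
    p=np.stack([(u-f["cx"])/f["fx"]*d,(v-f["cy"])/f["fy"]*d,d],-1)
    w=p@np.array(f["rotation"]).reshape(3,3).T+np.array(f["xyz"])
    w[d<=0]=np.nan
    return w
def px(pt): return int(pt[0]*512),int(pt[1]*384)
E
python3 - <<'E'
from h import *
ims=[]
for n in ("scene","top"):
    f=imaging.grab_frame(n); W=cloud(f); np.savez(f"{n}.npz",W=W,p=f["pixels"])
    print(n,f["xyz"],f["fx"])
    for t in ("piston","follower"):
        for m in masks_of(f,t):
            k=m["pixels"]; q=W[k]; q=q[~np.isnan(q[:,0])]
            print(t,round(m["conf"],2),px(m["point"]),k.sum(),np.nanmedian(q,0).round(3),np.percentile(q,2,axis=0).round(3),np.percentile(q,98,axis=0).round(3))
    for t in ("piston","mouth","latch"):
        for m in landmark_of(f,t):
            c,r=px(m["point"]); print("lm",t,round(m["conf"],2),c,r,W[r,c].round(3))
    ims.append(f["pixels"])
    cv2.imwrite(f"pics/{n}0.png",f["pixels"])
cv2.imwrite("pics/both.png",cv2.resize(np.vstack(ims),(400*1,600)) )
print(readout.read_t(),readout.read_ee_rot())
E
```

```text
picsTraceback (most recent call last):
  File "<stdin>", line 4, in <module>
  File "h.py", line 6, in cloud
    w=p@np.array(f["rotation"]).reshape(3,3).T+np.array(f["xyz"])
        ~~~~~~~~~~~~~~~~~~~~~~~~~~~~~~~^^^^^
ValueError: cannot reshape array of size 3 into shape (3,3)
```

Rotation is given as roll-pitch-yaw degrees.

```bash
sed -i 's/np.array(f\["rotation"\]).reshape(3,3).T/Rot.from_euler("xyz",f["rotation"],degrees=True).as_matrix().T/; 1a from scipy.spatial.transform import Rotation as Rot' h.py
cat > look.py <<'E'
from h import *
for n in ("scene","top"):
    f=imaging.grab_frame(n); W=cloud(f); np.savez(f"{n}.npz",W=W,p=f["pixels"])
    print(n,f["xyz"],f["rotation"],f["fx"],f["cx"],f["cy"])
    for t in ("piston","follower"):
        for m in masks_of(f,t):
            k=m["pixels"]; q=W[k]; q=q[~np.isnan(q[:,0])]
            print(t,round(m["conf"],2),px(m["point"]),k.sum(),np.nanmedian(q,0).round(3),np.percentile(q,2,axis=0).round(3),np.percentile(q,98,axis=0).round(3))
    for t in ("piston","mouth","latch"):
        for m in landmark_of(f,t):
            c,r=px(m["point"]); print("lm",t,round(m["conf"],2),c,r,W[r,c].round(3))
    cv2.imwrite(f"pics/{n}0.png",f["pixels"])
print(readout.read_t(),readout.read_ee_rot())
E
python3 look.py
```

```text
scene [ 1.06304225 -0.0983461   0.86026574] [-143.94834745   -0.65996268   81.97134709] 471.07722396166326 261.01141544857387 198.4076079114944
piston 0.89 (187, 217) 793 [ 0.516 -0.165  0.05 ] [ 0.416 -0.187 -0.001] [ 0.53  -0.145  0.13 ]
piston 0.77 (177, 256) 721 [ 0.597 -0.183  0.051] [ 0.577 -0.202  0.011] [ 0.611 -0.165  0.13 ]
piston 0.57 (131, 268) 856 [ 0.61  -0.271  0.05 ] [ 0.583 -0.296  0.002] [ 0.624 -0.252  0.131]
follower 0.49 (318, 206) 174 [0.535 0.104 0.075] [0.52  0.091 0.071] [0.579 0.119 0.077]
lm piston 0.97 181 261 [ 0.609 -0.181  0.051]
lm piston 0.93 188 231 [ 0.53  -0.166  0.032]
lm piston 0.66 135 275 [ 0.623 -0.27   0.044]
lm mouth 0.7 321 196 [0.517 0.112 0.086]
lm latch 0.69 318 207 [0.533 0.103 0.072]
top [ 0.46313735 -0.03314397  1.19132414] [-1.77683399e+02 -1.41056536e-01 -8.89940723e+01] 491.2342526585938 259.3771309884402 192.5797918276487
piston 0.77 (318, 193) 335 [ 0.504 -0.162  0.05 ] [ 0.485 -0.188  0.009] [ 0.527 -0.146  0.132]
piston 0.71 (365, 154) 399 [ 0.595 -0.269  0.051] [ 0.578 -0.294  0.006] [ 0.62  -0.253  0.132]
piston 0.56 (323, 161) 359 [ 0.582 -0.18   0.05 ] [ 0.565 -0.206  0.002] [ 0.607 -0.164  0.131]
follower 0.65 (201, 178) 275 [0.54  0.101 0.075] [0.519 0.085 0.07 ] [0.562 0.119 0.079]
lm piston 0.89 316 197 [ 0.5   -0.161  0.101]
lm piston 0.82 360 155 [ 0.6   -0.267  0.057]
lm piston 0.58 324 166 [ 0.574 -0.185  0.049]
lm mouth 0.84 195 174 [0.548 0.112 0.077]
lm latch 0.71 194 178 [0.539 0.114 0.074]
0.65 [1.79999551e+02 1.09510205e-03 1.08783847e+02]
```

View pics/scene0.png

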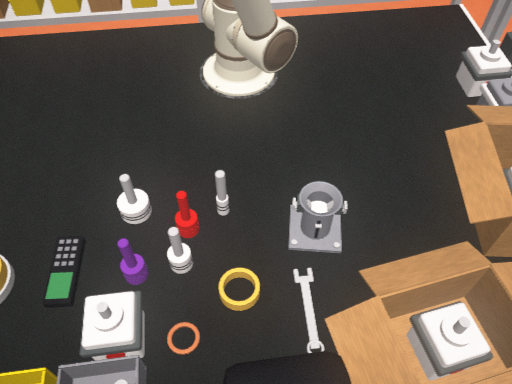

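View pics/top0.png

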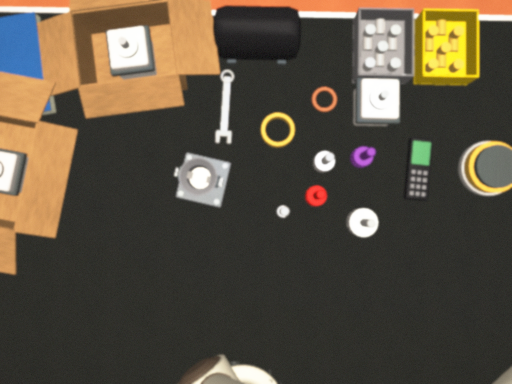

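Scene picture: the three white pistons are the big one at (134,205), the middle one at (179,253) and the small one at (222,195). The red (187,217) and purple (131,268) ones are look-alikes. The magazine is at (318,215). I'll fit the middle piston and the mouth from the point clouds.

```bash
python3 - <<'E'
from h import *
from scipy.optimize import least_squares
def circ(q,r=None):
    if r: s=least_squares(lambda p:np.hypot(*(q-p[:2]).T)-r,q.mean(0),loss="soft_l1",f_scale=.001); return s.x,r,np.abs(s.fun).mean()
    s=least_squares(lambda p:np.hypot(*(q-p[:2]).T)-p[2],[*q.mean(0),.03],loss="soft_l1",f_scale=.001); return s.x[:2],s.x[2],np.abs(s.fun).mean()
for n in("scene","top"):
    d=np.load(n+".npz");W=d["W"]
    near=lambda c,R:np.hypot(W[...,0]-c[0],W[...,1]-c[1])<R
    z=W[...,2]
    for nm,c in(("mid",(.58,-.182)),("big",(.5,-.27)),("small",(.49,-.1))):
        a=W[near(c,.045)&(z>.125)&(z<.14)]; print(n,nm,"rod top",len(a),a.mean(0).round(4) if len(a) else "")
        k=near(c,.045)&(z>.045)&(z<.056); b=W[k]
        if len(b)>5: print("  head top",len(b),np.ptp(b,axis=0).round(4),((b.max(0)+b.min(0))/2).round(4), "z",np.median(b[:,2]).round(4))
        k=near(c,.045)&(z>.065)&(z<.12); b=W[k]
        if len(b)>5: print("  rod",len(b),circ(b[:,:2],.01))
    k=near((.54,.105),.07)&(z>.111)&(z<.122); b=W[k]
    print("rim",len(b),b.mean(0).round(4),np.ptp(b,axis=0).round(4),((b.max(0)+b.min(0))/2).round(4),np.median(b[:,2]))
    hull=cv2.convexHull((b[:,:2]).astype(np.float32))[:,0]; print(" hull fit",circ(hull),circ(hull,.0435), cv2.minEnclosingCircle(b[:,:2].astype(np.float32)))
E
```

```text
scene mid rod top 86 [ 0.5897 -0.1845  0.1289]
  head top 282 [0.0438 0.0436 0.01  ] [ 0.5895 -0.1845  0.0501] z 0.0501
  rod 163 (array([ 0.58779582, -0.18464308]), 0.01, np.float64(0.0004988087258974814))
scene big rod top 0 
  head top 106 [0.0263 0.0496 0.0098] [ 0.4684 -0.2761  0.05  ] z 0.0461
  rod 32 (array([ 0.46582874, -0.27423544]), 0.01, np.float64(0.0005188267543203534))
scene small rod top 83 [ 0.472  -0.088   0.1331]
  head top 53 [0.0202 0.0243 0.0106] [ 0.4733 -0.0879  0.0506] z 0.0527
  rod 157 (array([ 0.46845167, -0.08839113]), 0.01, np.float64(0.0007010042084381879))
rim 429 [0.5368 0.1045 0.1144] [0.0849 0.0849 0.008 ] [0.5418 0.1029 0.115 ] 0.11440344921655721
 hull fit (array([0.54181601, 0.10282789]), np.float64(0.04237573356891243), np.float64(0.0003915202878620941)) (array([0.54164608, 0.10354147]), 0.0435, np.float64(0.0010150556931569881)) ((0.5414566993713379, 0.1031932532787323), 0.04339723661541939)
top mid rod top 62 [ 0.5869 -0.1856  0.1292]
  head top 195 [0.0447 0.0449 0.0105] [ 0.587  -0.186   0.0505] z 0.0498
  rod 33 (array([ 0.58750072, -0.18599183]), 0.01, np.float64(0.000265069725100266))
top big rod top 0 
  head top 66 [0.019  0.0464 0.0053] [ 0.4661 -0.2752  0.0476] z 0.0464
top small rod top 65 [ 0.4677 -0.0891  0.134 ]
  head top 19 [0.0233 0.0208 0.0082] [ 0.4675 -0.0873  0.0515] z 0.0538
  rod 8 (array([ 0.4678093, -0.0899413]), 0.01, np.float64(0.00015305854427817003))
rim 398 [0.5403 0.1017 0.1146] [0.0841 0.0821 0.0101] [0.5409 0.1014 0.116 ] 0.11460640534807975
 hull fit (array([0.54055631, 0.10133702]), np.float64(0.04206442547463631), np.float64(0.0003149031461140278)) (array([0.54074775, 0.10139935]), 0.0435, np.float64(0.0014339162738662352)) ((0.540262758731842, 0.10098624229431152), 0.042800672352313995)
```

```bash
cat > g.py <<'E'
from h import *
P=[.5878,-.1852]; O=[180,0,108.8]
robot.grip(.055,60)
robot.move_pose(P+[.22],O)
hit=robot.line_to(P+[.098],rate=.1,force_limit=8)
print("hit",hit,readout.read_ee_pos())
robot.grip(0.0,100)
print("w",readout.read_width(),readout.read_force())
robot.line_to(P+[.27],rate=.12)
print("w",readout.read_width(),readout.read_force(),readout.read_t())
f=imaging.grab_frame("scene"); W=cloud(f); cv2.imwrite("pics/lift.png",f["pixels"][120:320,80:400].repeat(2,0).repeat(2,1))
e=np.array(readout.read_ee_pos()); print(e)
k=(np.hypot(W[...,0]-e[0],W[...,1]-e[1])<.035)&(W[...,2]<e[2]-.052)&(W[...,2]>.1)
q=W[k]; print(len(q),q.min(0).round(4),q.max(0).round(4))
E
python3 g.py
```

```text
hit False [ 0.58836425 -0.1852752   0.09881624]
w 0.015033445240893806 [-0.36384226  1.23214678  4.44723287]
w 0.014861932171557422 [-0.11311939  0.09423598 -4.09328531] 6.4833
[ 0.58741497 -0.18511212  0.26901351]
387 [ 0.5832 -0.208   0.1738] [ 0.6124 -0.1619  0.217 ]
```

View pics/lift.png

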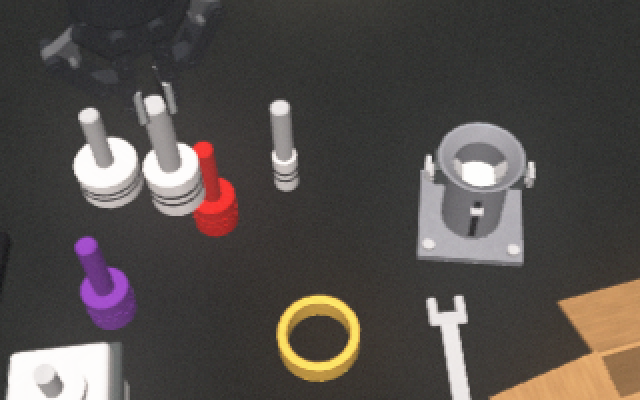

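The middle piston is gripped and upright: its head is at (174,180) in the crop, and the catches are visible inside the magazine mouth at (483,165). Next I insert it.

```bash
cat > i.py <<'E'
from h import *
M=[.5410,.1024]; O=[180,0,108.8]
robot.move_pose(M+[.27],O)
st=lambda s:print(s,np.round(readout.read_ee_pos(),4),np.round(readout.read_force(),1),round(readout.read_width(),4),round(readout.read_t(),2))
st("above")
hit=robot.line_to(M+[.182],rate=.08,force_limit=12); st(f"in {hit}")
if not hit:
    hit=robot.line_to(M+[.1255],rate=.04,force_limit=45); st(f"pressed {hit}")
robot.hold(.3); st("held")
f=imaging.grab_frame("scene"); cv2.imwrite("pics/in.png",cv2.resize(f["pixels"][130:270,240:400],None,fx=4,fy=4))
W=cloud(f); k=(np.hypot(W[...,0]-M[0],W[...,1]-M[1])<.011)&(W[...,2]>.117)&(W[...,2]<.19); print(W[k].max(0).round(4) if k.any() else "")
E
python3 i.py
```

```text
above [0.5412 0.1017 0.27  ] [ 0.5  0.4 -2.4] 0.0151 7.66
in False [0.5407 0.1024 0.1816] [ 0.4  0.2 -3.5] 0.0148 8.91
pressed False [0.5427 0.1029 0.1277] [-1.7  0.8  9.5] 0.0146 10.47
held [0.5427 0.1029 0.1277] [-2.2  0.6  9.5] 0.0149 10.77
[0.5517 0.1123 0.19  ]
```

View pics/in.png

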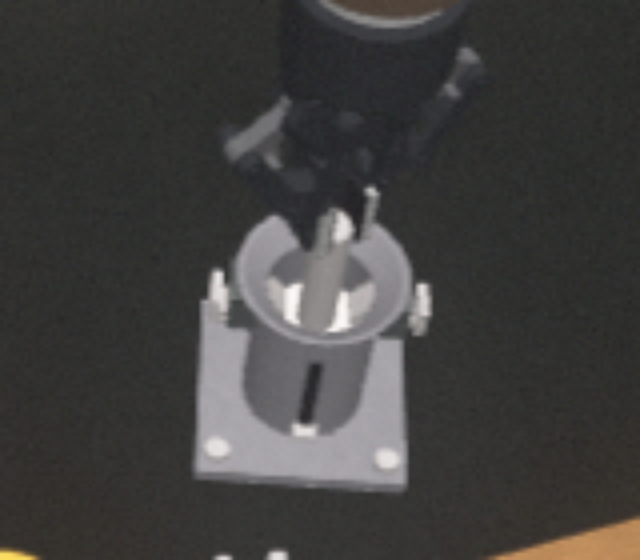

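Pressed in: the pointer is at the bottom of its slot (303,430), and 13.5 N of spring force means about 47 mm of plate travel. I'll test the latch with a gentle lift before letting go.

```bash
cat > t.py <<'E'
from h import *
st=lambda s:print(s,np.round(readout.read_ee_pos(),4),np.round(readout.read_force(),1),round(readout.read_width(),4),round(readout.read_t(),2))
p=np.array(readout.read_ee_pos())
for z in (.1305,.1325,.1345,.1365):
    hit=robot.line_to([.541,.1024,z],rate=.02,force_limit=18); st(f"{z} {hit}")
    if readout.read_force()[2]<-8: break
E
python3 t.py
```

```text
0.1305 False [0.5426 0.1029 0.1326] [-1.7  1.   9.2] 0.0148 11.22
0.1325 False [0.542  0.1028 0.1336] [-1.5  1.7  6.7] 0.0146 11.47
0.1345 False [0.5412 0.1029 0.1338] [ 2.4  3.4 -1.1] 0.0149 11.72
0.1365 False [0.5404 0.1029 0.134 ] [  4.    4.6 -10.3] 0.0149 11.97
```

The rise stops at z = 0.134 and the force turns into a pull, so both catches hold the head. I'll relax, release and withdraw.

```bash
cat > r.py <<'E'
from h import *
st=lambda s:print(s,np.round(readout.read_ee_pos(),4),np.round(readout.read_force(),1),round(readout.read_width(),4),round(readout.read_t(),2))
robot.line_to([.541,.1024,.1335],rate=.02); st("relaxed")
robot.grip(.055); robot.hold(.3); st("open")
hit=robot.line_to([.541,.1024,.24],rate=.08,force_limit=10); st(f"up {hit}")
if not hit: robot.line_to([.45,.02,.33],rate=.2)
robot.hold(.4); st("away")
for n in("scene","top"):
    f=imaging.grab_frame(n); W=cloud(f); M=(.541,.1024)
    R=np.hypot(W[...,0]-M[0],W[...,1]-M[1]); z=W[...,2]
    q=W[(R<.03)&(z>.155)&(z<.18)]; print(n,"rod top",len(q),q.mean(0).round(4) if len(q) else "")
    q=W[(R<.03)&(z>.122)&(z<.158)]; print(" rod",len(q),q.mean(0).round(4) if len(q) else "")
    for m in landmark_of(f,"piston"): print(m["conf"],px(m["point"]))
    if n=="scene": cv2.imwrite("pics/end.png",cv2.resize(f["pixels"][130:270,240:400],None,fx=4,fy=4))
E
python3 r.py
```

```text
relaxed [0.5413 0.1025 0.1337] [ 2.1  1.3 -0.5] 0.0151 12.27
open [0.5409 0.1024 0.1335] [-0.6 -0.6  0.2] 0.0549 13.03
up False [0.5407 0.1023 0.2393] [ 0.1  1.  -0.3] 0.055 14.52
away [0.4502 0.0202 0.3296] [-0.1 -0.6 -0.4] 0.0549 15.82
scene rod top 90 [0.5452 0.1011 0.163 ]
 rod 124 [0.5492 0.0995 0.14  ]
0.94 (315, 222)
0.9 (138, 276)
0.58 (188, 231)
top rod top 74 [0.541  0.1002 0.1638]
 rod 20 [0.537  0.0948 0.1403]
0.86 (314, 195)
0.76 (203, 180)
0.66 (360, 155)
```

View pics/end.png

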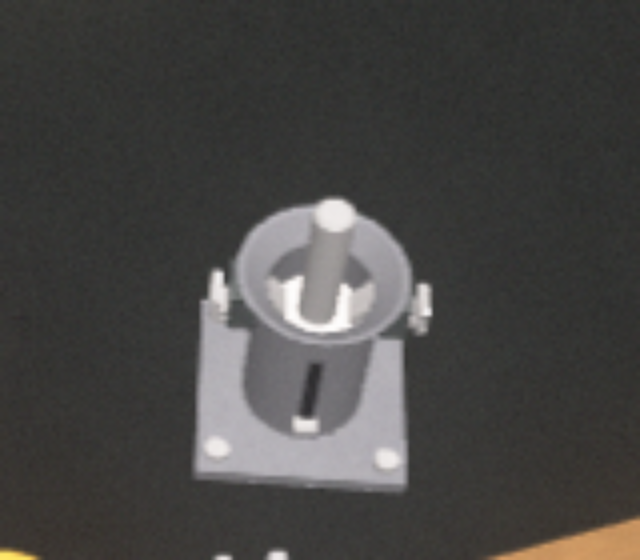

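The piston stands upright by itself with its rod top at z ≈ 0.164 (expected 0.165) and centred. The pointer is low at (305,425) and the catches are over the head.

```bash
python3 -c "
from h import *
ticket.hand_in(); print(readout.read_t())"
```

```text
the job is handed in; nothing more can be done
the job is handed in; nothing more can be done
```

The middle piston (46 mm head) is latched in the magazine, rod up and let go. I handed the job in at about 16 s; it reports no verdict.

- **Loading:** I gripped the rod near its top and lowered the piston through the funnel. I then pressed until the spring pushed back with about 13.5 N, which puts the plate at roughly 47 mm of travel.
- **Latch test:** Before letting go I lifted gently. The tool stopped at z = 0.134 m and the force turned into a 10 N pull, so the catches were holding the head.
- **After release:** The rod top is 48 mm above the rim (49 mm nominal) and within about 2–4 mm of the bore's axis. The rod looks upright in the camera picture and the pointer is low in its slot. The gripper is well clear, with no significant force on the tool.
- **Readings that disagreed:** The finger opening read 15 mm on the 20 mm rod; I put this down to soft pads but did not check it. The networks also kept reporting the red and purple look-alikes as pistons, so I chose the target by colour and measured head size.

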